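# Kit the good bending mandrels into their colour-coded tray

### The arm

A 6-joint arm with a two-finger parallel gripper is mounted at the origin on the work surface. World frame = base frame: x ahead of the robot, y to its left, z up, the work surface at z = 0. Lengths are in m, angles in rad, forces in N, time in s.
With the tool pointing down it reaches from about 0.25 to 0.775 m from the base axis. Payload 4 kg.
Tool frame: the origin (TCP) lies on the centre line of the jaws, within the pads' length; the fingertips stand 25 mm ahead of it and the grasp point (between the pads) lies 6 mm ahead of it; z points along the fingers, y is the line along which they close (so a half turn about z gives the same grasp; the last joint's range is limited). The gripper opens to 94 mm and grips with 3 to 60 N. Pads are 16 mm wide; open, the fingers measure 119 mm over their backs; the gripper's body (75 mm by 177 mm) begins 78 mm behind the grasp point.
Start: joints at [-1.236, 0.087, 1.371, -0, 1.684, -0.103], TCP at [0.233, -0.498, 0.231] pointing down, gripper open.
Joint ranges: [-3.1, 3.1], [-0.76, 2.03], [0.27, 2.55], [-1.08, 4.22], [0.17, 2.65], [-2.57, 2.57]. Speed limits (rad/s): [2.79, 2.79, 3.14, 3.14, 3.14, 3.14].

### API

Orientations are given as [roll, pitch, yaw] about the fixed x, y, z axes, in that order (R = Rz(yaw) Ry(pitch) Rx(roll)).
In Python, from bench import sensors, optics, ticket gives the robot as it stands.
- The arm moves only by the tool send_rows, never from a script. Its argument "rows" is a list of rows, each a list of 6 numbers: the shift along the world's x, y, z in mm, then the turn, a rotation vector about the world's x, y, z in rad. In form: [[x, y, z, wx, wy, wz], ...]. A call has 1 to 8 rows; each row shifts and turns the commanded pose from where the row before left it; what a row does not reach is not made up. A row lasts 1/12 s, in which the tool goes at most 41.7 mm and 7.16 degrees, less where a joint would pass 70% of its speed; a pose out of reach is approached as far as the arm can. A call is refused whole if a number of a shift passes 41.7 or a number of a turn 0.125, either way. A call with a gripper value outside its range is refused whole. "grip" is the finger opening in mm, from 0 to 94, set as the call begins (left out, the last holds). The fingers move at their own pace and stop on an object; the grip force is fixed at half the most. Time passes only in rows, so rows that do not move let the fingers close. It gives the time, the measured TCP pose, the force, the opening and the grip force at its end, in the units of the state.
- sensors.get_obs(): the state, without advancing time (a new reading comes with each control period).
- optics.snapshot(name): name is "scene" or "top" or "wrist"; returns the picture (420x560x3 uint8, red, green, blue); there is no depth.
- optics.camera_model(name): a dict with "vertical_fov" (degrees; the focal length in pixels is half the picture's height over the tangent of half this angle, whatever the lens; pixels are square), "cx", "cy" (the principal point, pixels), "k1" (the pictures are not rectified: a ray, as slopes to the right and down, at radius r is drawn at 1 + k1 r^2 times it, then the intrinsics apply), "R" (3x3) and "t" (3): a world point X has camera coordinates R X + t. Camera axes: x right, y down, z forward; pixel columns grow to the right and rows downward; lengths in m; the calibration is good to about 2 mm. A picture is of the moment at which its call begins: read the wrist's pose just before it. camera_model takes no time and is no camera call; for the wrist camera it gives the pose at the moment of the call.
- ticket.close_job(): hands the job in; it is judged then, once.
The state is a dict: "time": time; "joint_positions": joint angles; "qvel": joint speeds; "joint_torque": joint torques, N m; "tool_pos": TCP position; "ee_rot": TCP orientation; "wrist_force": force on the tool from outside, world axes, zero at the start; "wrist_torque": the same for the moment, N m; "width": finger opening in m; "finger_force": force on a finger pad.
Only numpy, scipy, OpenCV 4.12 (cv2) and the standard library are available. Lean on these libraries where they do the work, as an engineer would, in place of code of your own. Each camera call takes 0.05 s, during which the arm holds its last target. There are 200 camera calls.

### The job

Make up the tube-bender's kit: take the four good mandrels with blue noses from the bench and stand each one upright on the floor of the kit-tray pocket whose colour matches the mandrel's band. Leave the two worn mandrels with bare brass noses standing where they are, and do not drop or knock over any mandrel.

Things in the scene. Friction and masses are not known exactly. Their poses are not given: they have to be found in the camera images.
- mandrel_red: Good mandrel with BLUE nose and red band: 44 mm diameter brass shank standing upright, 64 mm tall, its top 12 mm being a red band (seen from above as a red ring); on it a central nose 22 mm in diameter rises to 88 mm. Loose, 0.35 kg. Origin: centre of the underside, z up; round, yaw does not matter
- mandrel_yellow: Good mandrel with BLUE nose and yellow band: 40 mm diameter brass shank standing upright, 64 mm tall, its top 12 mm being a yellow band (seen from above as a yellow ring); on it a central nose 22 mm in diameter rises to 88 mm. Loose, 0.35 kg. Origin: centre of the underside, z up; round, yaw does not matter
- mandrel_green: Good mandrel with BLUE nose and green band: 36 mm diameter brass shank standing upright, 64 mm tall, its top 12 mm being a green band (seen from above as a green ring); on it a central nose 22 mm in diameter rises to 88 mm. Loose, 0.35 kg. Origin: centre of the underside, z up; round, yaw does not matter
- mandrel_white: Good mandrel with BLUE nose and white band: 32 mm diameter brass shank standing upright, 64 mm tall, its top 12 mm being a white band (seen from above as a white ring); on it a central nose 22 mm in diameter rises to 88 mm. Loose, 0.35 kg. Origin: centre of the underside, z up; round, yaw does not matter
- pocket_red: Red square open pocket in the plywood kit tray, fixed: 68 x 68 mm outside, 60 x 60 mm inside, walls 28 mm tall above its origin, floor top 4 mm above its origin. Origin: centre of its underside, 8 mm above the bench; x and y along its sides, z up. The four pockets stand in a square, centres 90 mm apart, in any order; the tray round them is 196 x 196 mm, 22 mm tall
- pocket_yellow: Yellow square open pocket in the plywood kit tray, fixed: 68 x 68 mm outside, 60 x 60 mm inside, walls 28 mm tall above its origin, floor top 4 mm above its origin. Origin: centre of its underside, 8 mm above the bench; x and y along its sides, z up. The four pockets stand in a square, centres 90 mm apart, in any order; the tray round them is 196 x 196 mm, 22 mm tall
- pocket_green: Green square open pocket in the plywood kit tray, fixed: 68 x 68 mm outside, 60 x 60 mm inside, walls 28 mm tall above its origin, floor top 4 mm above its origin. Origin: centre of its underside, 8 mm above the bench; x and y along its sides, z up. The four pockets stand in a square, centres 90 mm apart, in any order; the tray round them is 196 x 196 mm, 22 mm tall
- pocket_white: White square open pocket in the plywood kit tray, fixed: 68 x 68 mm outside, 60 x 60 mm inside, walls 28 mm tall above its origin, floor top 4 mm above its origin. Origin: centre of its underside, 8 mm above the bench; x and y along its sides, z up. The four pockets stand in a square, centres 90 mm apart, in any order; the tray round them is 196 x 196 mm, 22 mm tall
- worn_red: Worn look-alike that does not belong in the kit, with BARE BRASS nose and red band: 44 mm diameter brass shank standing upright, 64 mm tall, its top 12 mm being a red band (seen from above as a red ring); on it a central nose 22 mm in diameter rises to 88 mm. Loose, 0.35 kg. Origin: centre of the underside, z up; round, yaw does not matter
- worn_green: Worn look-alike that does not belong in the kit, with BARE BRASS nose and green band: 36 mm diameter brass shank standing upright, 64 mm tall, its top 12 mm being a green band (seen from above as a green ring); on it a central nose 22 mm in diameter rises to 88 mm. Loose, 0.35 kg. Origin: centre of the underside, z up; round, yaw does not matter

How it is judged:
At the end, for the whole second after the job is handed in: Each blue-nosed mandrel stands released and at rest in the pocket of its band's colour: its centre within 24 mm of the pocket's, its foot on the pocket floor (no more than 5 mm above it), tilted less than 7 degrees. Both worn mandrels stand upright within 30 mm of where they started (horizontal distance between mandrel_red and pocket_red below 0.024 m and z of mandrel_red in the frame of pocket_red between 0 and 0.009 m and angle between each of mandrel_red, mandrel_yellow, mandrel_green, mandrel_white, worn_red, worn_green's own z axis and vertical below 0.12 rad and linear speed of each of mandrel_red, mandrel_yellow, mandrel_green, mandrel_white, worn_red, worn_green below 0.03 m/s and horizontal distance between mandrel_yellow and pocket_yellow below 0.024 m and z of mandrel_yellow in the frame of pocket_yellow between 0 and 0.009 m and horizontal distance between mandrel_green and pocket_green below 0.024 m and z of mandrel_green in the frame of pocket_green between 0 and 0.009 m and horizontal distance between mandrel_white and pocket_white below 0.024 m and z of mandrel_white in the frame of pocket_white between 0 and 0.009 m and distance of each of worn_red, worn_green from where it was at the start of the episode below 0.03 m); the robot touches nothing.
It fails at once if a mandrel is knocked over (tilted more than 45 degrees) (angle between any of mandrel_red, mandrel_yellow, mandrel_green, mandrel_white, worn_red, worn_green's own z axis and vertical above 0.785 rad).
It fails at once if a mandrel is dropped or flung (faster than 0.8 m/s while the fingers do not hold it: a fall of about 33 mm) ((linear speed of mandrel_red above 0.8 m/s and contact force between the fingers and mandrel_red below 0.5 N) or (linear speed of mandrel_yellow above 0.8 m/s and contact force between the fingers and mandrel_yellow below 0.5 N) or (linear speed of mandrel_green above 0.8 m/s and contact force between the fingers and mandrel_green below 0.5 N) or (linear speed of mandrel_white above 0.8 m/s and contact force between the fingers and mandrel_white below 0.5 N) or (linear speed of worn_red above 0.8 m/s and contact force between the fingers and worn_red below 0.5 N) or (linear speed of worn_green above 0.8 m/s and contact force between the fingers and worn_green below 0.5 N)).
It fails at once if a worn mandrel is moved more than 30 mm from where it stood (distance of any of worn_red, worn_green from where it was at the start of the episode above 0.03 m).
It also fails if it takes over 101 s, if anything falls off the work surface, if the arm or the gripper's body presses on something with over 40 N, if the wrist force passes 120 N, or if a joint passes its speed limit or range.

## Working session

There is one attempt and no reset: what is moved stays moved. The work goes in short steps, Python scripts to look and compute and a tool call to move; the robot and the scene stay as the last step left them, time stands still between calls to the robot, and variables do not carry over. Pictures are saved under pics/ and viewed, at most 14 in all, crops included, and the job is handed in when it is done.

Besides the shell and the picture viewer there is one more tool, called after "Emit:" by a JSON object that holds its "api" and its "payload", one argument or row to a line. send_rows: Moves the arm, as the interface text tells. Its arguments: {"type":"object","properties":{"rows":{"type":"array"},"grip":{"type":"number"}},"required":["rows"]}

```bash
mkdir -p pics
python3 - <<'E'
from bench import sensors, optics
import cv2
print(sensors.get_obs())
for n in("top","scene"):
    im=optics.snapshot(n); cv2.imwrite(f"pics/{n}0.png",im[:,:,::-1]); print(optics.camera_model(n))
E
```

```text
{'time': 0.0, 'joint_positions': array([-1.23608558e+00,  8.79794631e-02,  1.37221385e+00,  1.76059726e-05,
        1.68358616e+00, -1.03121336e-01]), 'qvel': array([-0.00215863, -0.00028015,  0.00017649,  0.00201998, -0.00011299,
        0.00057396]), 'joint_torque': array([-2.00017290e-03, -3.40190864e+01, -3.02426326e+01,  7.16211763e-02,
        3.31336563e-02, -1.71170127e-04]), 'tool_pos': array([ 0.23302056, -0.49767269,  0.22931124]), 'ee_rot': array([-3.13941925e+00, -2.42513338e-04,  4.37833776e-01]), 'wrist_force': array([-0.37575583, -0.00391126, -0.95349358]), 'wrist_torque': array([ 0.06137267, -0.03076937,  0.06865188]), 'finger_force': 0.0, 'width': 0.09367722970723881}
{'vertical_fov': 51.308490124804415, 'cx': 279.7552890952494, 'cy': 220.49430126589408, 'k1': -0.12051815576893331, 'R': array([[ 0.01926078, -0.9996738 , -0.01677237],
       [-0.99283271, -0.01714455, -0.1182763 ],
       [ 0.11795016,  0.01893025, -0.99283906]]), 't': array([-0.01780438,  0.5359295 ,  0.86484473])}
{'vertical_fov': 42.15019518458947, 'cx': 279.348285727851, 'cy': 199.95989615984794, 'k1': -0.1667229445730624, 'R': array([[-0.28839219,  0.95731096,  0.01963868],
       [ 0.49473341,  0.16653716, -0.85293858],
       [-0.81979802, -0.23626491, -0.52164173]]), 't': array([ 0.16510951, -0.21104462,  1.5182519 ])}
```

View pics/top0.png

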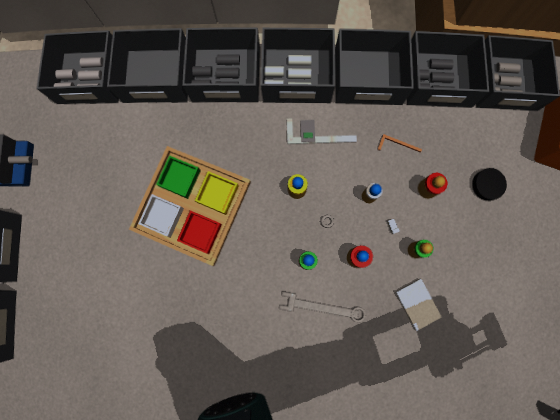

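View pics/scene0.png

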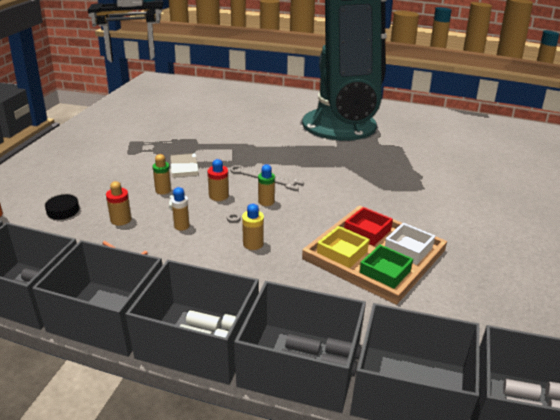

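The top view shows the blue-nosed mandrels at yellow (298,184), white (374,190), green (308,260) and red (361,257). The worn red is at (437,182) and the worn green at (425,248). The pockets are green (179,176), yellow (217,192), white (161,215) and red (200,232), and the scene view agrees.

```bash
cat > h.py <<'E'
import numpy as np, cv2
from bench import optics
class Cam:
    def __init__(s,n):
        m=optics.camera_model(n); s.R=np.array(m["R"]); s.t=np.array(m["t"])
        f=210/np.tan(np.radians(m["vertical_fov"]/2))
        s.K=np.array([[f,0,m["cx"]],[0,f,m["cy"]],[0,0,1.]]); s.d=np.array([m["k1"],0,0,0.]); s.C=-s.R.T@s.t
    def norm(s,p): return cv2.undistortPoints(np.float64(p).reshape(-1,1,2),s.K,s.d)[:,0]
    def plane(s,p,z):
        d=np.c_[s.norm(p),np.ones(len(np.reshape(p,(-1,2))))]@s.R
        return s.C+d*((z-s.C[2])/d[:,2])[:,None]
def tri(a,pa,b,pb):
    X=cv2.triangulatePoints(np.c_[a.R,a.t],np.c_[b.R,b.t],a.norm(pa).T,b.norm(pb).T); return (X[:3]/X[3]).T
def mask(im,c):
    h=cv2.cvtColor(im,cv2.COLOR_RGB2HSV)
    r={'blue':[(100,120,60),(125,255,255)],'green':[(50,120,50),(75,255,255)],'yellow':[(26,150,80),(34,255,255)],
       'white':[(0,0,140),(179,60,255)],'red':[(0,190,80),(6,255,255)]}[c]
    m=cv2.inRange(h,*map(np.array,r))
    if c=='red': m|=cv2.inRange(h,np.array((174,190,80)),np.array((179,255,255)))
    return m
def blobs(im,c,amin):
    n,l,s,ce=cv2.connectedComponentsWithStats(mask(im,c))
    return [(s[i,4],ce[i],l==i) for i in range(1,n) if s[i,4]>=amin]
E
python3 - <<'E'
from h import *
np.set_printoptions(precision=4,suppress=True)
T,S=Cam("top"),Cam("scene"); t=cv2.imread("pics/top0.png")[:,:,::-1].copy(); s=cv2.imread("pics/scene0.png")[:,:,::-1].copy()
print(T.C)
for n,im in(("t",t),("s",s)):
    print(n,[(a,c.round(1)) for a,c,_ in blobs(im,'blue',20) if 100<c[1]<300])
for c in('red','yellow','green','white'):
    for a,ce,l in blobs(t,c,30):
        if not(100<ce[1]<290): continue
        box=cv2.boxPoints(cv2.minAreaRect(np.argwhere(l)[:,::-1].astype(np.float32)))
        if a>400:
            P=T.plane(box,.036); e=P[1]-P[0]; print(c,a,ce.round(1),P.mean(0),"sides",np.linalg.norm(e),np.linalg.norm(P[2]-P[1]),"ang",np.degrees(np.arctan2(e[1],e[0])))
        else: print(c,a,ce.round(1),T.plane(ce,.064)[0])
E
```

```text
[ 0.4304 -0.025   0.9217]
t [(np.int32(177), array([ 20.7, 147.9])), (np.int32(238), array([ 17.9, 173.5])), (np.int32(91), array([297.5, 182. ])), (np.int32(96), array([375.8, 189.1])), (np.int32(99), array([362.6, 255.9])), (np.int32(93), array([308.3, 259.9]))]
s [(np.int32(37), array([ 29.6, 101.7])), (np.int32(106), array([217.1, 165.1])), (np.int32(108), array([266.1, 170.8])), (np.int32(125), array([178.3, 193.6])), (np.int32(133), array([252.3, 210.5]))]
red 207 [435.2 183.5] [ 0.6128 -0.3208  0.064 ]
red 1037 [198.9 231.9] [0.5099 0.1587 0.036 ] sides 0.06803932349154773 0.06931684576357162 ang -21.36488816427288
red 234 [360.1 256. ] [ 0.465  -0.1675  0.064 ]
yellow 984 [216.  192.2] [0.5935 0.1257 0.036 ] sides 0.06913450699143994 0.07001404664338126 ang -20.77601953635885
yellow 169 [297.6 184.7] [ 0.605  -0.0429  0.064 ]
green 33 [307.4 134.6] [ 0.7091 -0.0615  0.064 ]
green 939 [177.6 176.6] [0.6263 0.2093 0.036 ] sides 0.06925569277407476 0.06951384675780185 ang -21.47874582202524
green 118 [421.7 248.4] [ 0.4816 -0.2904  0.064 ]
green 145 [307.4 260.3] [ 0.455  -0.0643  0.064 ]
white 188 [291.5 132.3] [ 0.7134 -0.0291  0.064 ]
white 272 [336.1 138.2] [ 0.7024 -0.1199  0.064 ]
white 57 [372.9 191.8] [ 0.5931 -0.1935  0.064 ]
white 899 [160.4 215.4] [0.5436 0.2427 0.036 ] sides 0.06901443911814503 0.0680222406314109 ang -21.406869883601694
white 94 [393.4 225.9] [ 0.5255 -0.2339  0.064 ]
```

Run:
```python
from h import *
np.set_printoptions(precision=4,suppress=True)
T,S=Cam("top"),Cam("scene")
p={'yellow':((297.5,182),(252.3,210.5)),'white':((375.8,189.1),(178.3,193.6)),'red':((362.6,255.9),(217.1,165.1)),'green':((308.3,259.9),(266.1,170.8))}
for k,(a,b) in p.items(): print(k,tri(T,[a],S,[b])[0],'plane .082',T.plane([a],.082)[0])
t=cv2.imread("pics/top0.png")[:,:,::-1].copy()
# wide silhouette ring check: band enclosing circle incl. nose
for k,(a,b) in p.items():
    l=[l for A,c,l in blobs(t,k,30) if np.hypot(*(c-a))<15][0]
    pts=np.argwhere(l)[:,::-1].astype(np.float32); c,r=cv2.minEnclosingCircle(pts)
    print(k,c,r,T.plane([c],.06)[0],'diam',2*r/T.K[0,0]*.86)
```

```text
yellow [ 0.6081 -0.0423  0.0746] plane .082 [ 0.6066 -0.0422  0.082 ]
white [ 0.5966 -0.1968  0.0746] plane .082 [ 0.5953 -0.1957  0.082 ]
red [ 0.4647 -0.1704  0.0745] plane .082 [ 0.4645 -0.1693  0.082 ]
green [ 0.4554 -0.0654  0.0743] plane .082 [ 0.4552 -0.0651  0.082 ]
yellow (297.20001220703125, 183.60000610351562) 9.929851531982422 [ 0.6079 -0.0421  0.06  ] diam 0.039061627290597735
white (374.4545593261719, 190.0) 7.806122303009033 [ 0.5977 -0.1974  0.06  ] diam 0.030707391646578455
red (360.96875, 256.0) 10.799450874328613 [ 0.4651 -0.1699  0.06  ] diam 0.04248242016886692
green (307.9310302734375, 260.0862121582031) 9.13387680053711 [ 0.4554 -0.0654  0.06  ] diam 0.03593045577284563
```

Emit:
{"api": "send_rows", "payload": {
  "rows": [
    [19,27,0,0,0,0],
    [19,27,0,0,0,0],
    [19,27,0,0,0,0],
    [19,27,0,0,0,0],
    [19,27,0,0,0,0],
    [19,27,0,0,0,0],
    [19,27,0,0,0,0],
    [19,27,0,0,0,0]
  ],
  "grip": 94
}}

```text
time: 0.77
tool_pos: [0.3856, -0.2805, 0.23]
ee_rot: [-3.141, 0.0, 0.438]
wrist_force: [0.1, -0.4, 0.3]
width: 0.0937
finger_force: 0.0
```

Emit:
{"api": "send_rows", "payload": {
  "rows": [
    [19,27,-10,0,0,0],
    [19,27,-10,0,0,0],
    [19,27,-20,0,0,0],
    [19,27,-20,0,0,0],
    [4,4,-10,0,0,0],
    [0,0,0,0,0,0],
    [0,0,0,0,0,0]
  ]
}}

```text
time: 1.35
tool_pos: [0.4646, -0.1701, 0.1597]
ee_rot: [-3.14, 0.002, 0.439]
wrist_force: [0.3, -0.5, -0.7]
width: 0.0941
finger_force: 0.0
```

Run:
```python
from h import *
np.set_printoptions(precision=4,suppress=True)
W=Cam("wrist"); im=optics.snapshot("wrist"); cv2.imwrite("pics/w1.png",im[:,:,::-1]); print(W.C)
for a,c,_ in blobs(im,'blue',200): print('blue',a,c,W.plane([c],.082)[0])
for a,c,l in blobs(im,'red',800):
    e,r=cv2.minEnclosingCircle(np.argwhere(l)[:,::-1].astype(np.float32)); print('red',a,e,r,W.plane([e],.06)[0])
```

```text
[ 0.5266 -0.1407  0.3137]
blue 917 [392.5845  76.6707] [ 0.596  -0.1945  0.082 ]
blue 767 [155.8266 175.794 ] [ 0.4594 -0.0678  0.082 ]
blue 583 [282.8027 220.3533] [ 0.4685 -0.1692  0.082 ]
red 1581 (532.2894897460938, 130.9736785888672) 31.647520065307617 [ 0.6167 -0.3232  0.06  ]
red 1117 (282.6806945800781, 214.89732360839844) 25.304122924804688 [ 0.4673 -0.1697  0.06  ]
```

View pics/w1.png

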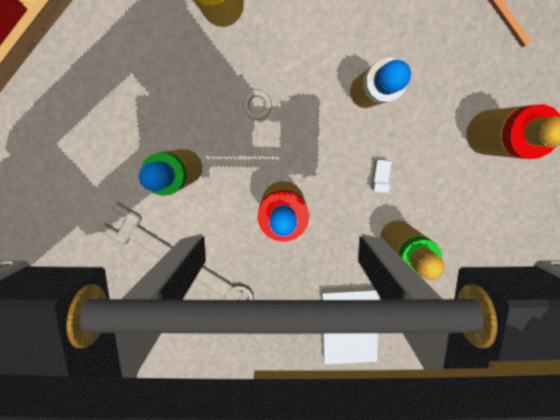

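The wrist view puts the red mandrel with its blue nose at (282,218), centred between the fingers and within 2 mm of the measured point. I'll descend and grip.

Emit:
{"api": "send_rows", "payload": {
  "rows": [
    [1,0,-22,0,0,0],
    [0,0,-22,0,0,0],
    [0,0,-22,0,0,0],
    [0,0,-22,0,0,0],
    [0,0,-14,0,0,0],
    [0,0,-4,0,0,0],
    [0,0,0,0,0,0],
    [0,0,0,0,0,0]
  ]
}}

```text
time: 2.07
tool_pos: [0.4668, -0.1715, 0.0561]
ee_rot: [3.139, -0.001, 0.436]
wrist_force: [1.1, -0.3, -0.1]
width: 0.0939
finger_force: 0.0
```

Emit:
{"api": "send_rows", "payload": {
  "rows": [
    [0,0,0,0,0,0],
    [0,0,0,0,0,0],
    [0,0,0,0,0,0],
    [0,0,0,0,0,0],
    [0,0,0,0,0,0],
    [0,0,0,0,0,0],
    [0,0,0,0,0,0],
    [0,0,0,0,0,0]
  ],
  "grip": 30
}}

```text
time: 2.73
tool_pos: [0.4662, -0.1702, 0.0545]
ee_rot: [3.141, 0.0, 0.438]
wrist_force: [1.4, -4.3, -0.2]
width: 0.0439
finger_force: 1.3
```

Emit:
{"api": "send_rows", "payload": {
  "rows": [
    [0,0,0,0,0,0],
    [0,0,0,0,0,0],
    [0,0,5,0,0,0],
    [0,0,15,0,0,0],
    [0,0,28,0,0,0],
    [0,0,32,0,0,0],
    [0,0,24,0,0,0],
    [0,0,8,0,0,0]
  ]
}}

```text
time: 3.4
tool_pos: [0.4679, -0.1709, 0.171]
ee_rot: [3.136, -0.005, 0.438]
wrist_force: [1.5, -0.2, -1.7]
width: 0.0434
finger_force: 30.0
```

Emit:
{"api": "send_rows", "payload": {
  "rows": [
    [2,15,0,0,0,0],
    [4,30,0,0,0,0],
    [5,36,0,0,0,0],
    [5,36,0,0,0,0],
    [5,36,0,0,0,0],
    [5,36,0,0,0,0],
    [5,36,0,0,0,0],
    [5,36,0,0,0,0]
  ]
}}

```text
time: 4.07
tool_pos: [0.5011, 0.0926, 0.1649]
ee_rot: [-3.141, 0.003, 0.438]
wrist_force: [1.1, 0.1, -2.5]
width: 0.0437
finger_force: 30.0
```

Emit:
{"api": "send_rows", "payload": {
  "rows": [
    [4,36,0,0,0,0],
    [3,22,0,0,0,0],
    [1,10,0,0,0,0],
    [0,0,0,0,0,0],
    [0,0,0,0,0,0]
  ]
}}

```text
time: 4.48
tool_pos: [0.5096, 0.1582, 0.1654]
ee_rot: [3.141, 0.003, 0.438]
wrist_force: [1.2, -0.6, -2.7]
width: 0.0436
finger_force: 30.0
```

Emit:
{"api": "send_rows", "payload": {
  "rows": [
    [0,0,-12,0,0,0],
    [0,0,-22,0,0,0],
    [0,0,-22,0,0,0],
    [0,0,-20,0,0,0],
    [0,0,-13,0,0,0],
    [0,0,-6,0,0,0],
    [0,0,-3,0,0,0],
    [0,0,0,0,0,0]
  ]
}}

```text
time: 5.15
tool_pos: [0.5099, 0.1578, 0.068]
ee_rot: [3.142, 0.001, 0.436]
wrist_force: [0.5, -0.1, -1.5]
width: 0.0437
finger_force: 30.0
```

Emit:
{"api": "send_rows", "payload": {
  "rows": [
    [0,0,-1,0,0,0],
    [0,0,-1,0,0,0],
    [0,0,0,0,0,0]
  ]
}}

```text
time: 5.4
tool_pos: [0.5108, 0.1589, 0.0674]
ee_rot: [3.141, -0.002, 0.438]
wrist_force: [0.1, 0.2, -1.6]
width: 0.0436
finger_force: 30.0
```

Emit:
{"api": "send_rows", "payload": {
  "rows": [
    [0,0,-0.5,0,0,0],
    [0,0,-0.5,0,0,0],
    [0,0,0,0,0,0]
  ]
}}

```text
time: 5.65
tool_pos: [0.5107, 0.159, 0.0665]
ee_rot: [3.141, -0.002, 0.438]
wrist_force: [-0.3, -0.9, 1.5]
width: 0.0434
finger_force: 30.0
```

Run:
```python
from h import *
from bench import sensors
im=optics.snapshot("scene"); cv2.imwrite("pics/s1.png",cv2.resize(im[170:320,280:480,::-1],None,fx=4,fy=4)[:600])
o=sensors.get_obs(); print(o["tool_pos"],o["wrist_force"])
```

```text
[0.51070462 0.1590074  0.06648276] [-0.82619816 -0.80942766  3.0429418 ]
```

View pics/s1.png

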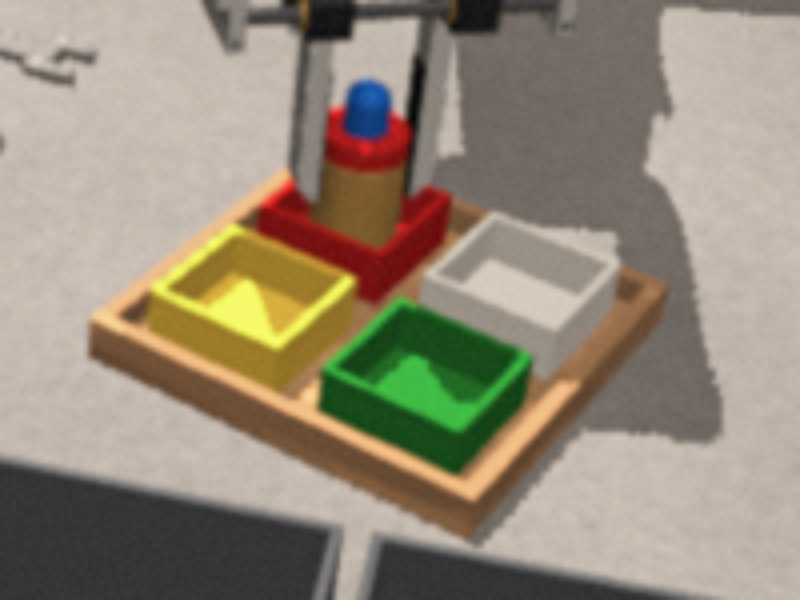

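The mandrel stands in the red pocket (crop centre 365,190), and the rising force shows it is on the floor. I'll release, lift and go to green.

Emit:
{"api": "send_rows", "payload": {
  "rows": [
    [0,0,0,0,0,0],
    [0,0,0,0,0,0],
    [0,0,0,0,0,0],
    [0,0,6,0,0,0],
    [0,0,18,0,0,0],
    [0,0,30,0,0,0],
    [0,0,30,0,0,0],
    [-2,-12,20,0,0,0]
  ],
  "grip": 68
}}

```text
time: 6.37
tool_pos: [0.5092, 0.1483, 0.173]
ee_rot: [3.141, -0.004, 0.44]
wrist_force: [0.6, -1.1, 0.2]
width: 0.068
finger_force: 0.0
```

Emit:
{"api": "send_rows", "payload": {
  "rows": [
    [-8,-32,0,0,0,0],
    [-9,-36,0,0,0,0],
    [-9,-36,0,0,0,0],
    [-9,-36,0,0,0,0],
    [-9,-36,0,0,0,0],
    [-6,-24,0,0,0,0],
    [-2,-12,-10,0,0,0],
    [0,0,-20,0,0,0]
  ],
  "grip": 90
}}

```text
time: 7.03
tool_pos: [0.4577, -0.0684, 0.1426]
ee_rot: [3.136, -0.005, 0.434]
wrist_force: [0.2, -0.3, -0.6]
width: 0.0898
finger_force: 0.0
```

Emit:
{"api": "send_rows", "payload": {
  "rows": [
    [0,0,-22,0,0,0],
    [0,0,-22,0,0,0],
    [0,0,-22,0,0,0],
    [0,0,-14,0,0,0],
    [0,0,-4,0,0,0],
    [0,0,0,0,0,0],
    [0,0,0,0,0,0]
  ]
}}

```text
time: 7.62
tool_pos: [0.4568, -0.0653, 0.0564]
ee_rot: [3.141, -0.001, 0.438]
wrist_force: [0.5, 0.3, 0.4]
width: 0.0897
finger_force: 0.0
```

Emit:
{"api": "send_rows", "payload": {
  "rows": [
    [0,0,0,0,0,0],
    [0,0,0,0,0,0],
    [0,0,0,0,0,0],
    [0,0,0,0,0,0],
    [0,0,0,0,0,0],
    [0,0,0,0,0,0],
    [0,0,0,0,0,0],
    [0,0,0,0,0,0]
  ],
  "grip": 24
}}

```text
time: 8.28
tool_pos: [0.4561, -0.0651, 0.0555]
ee_rot: [3.142, 0.0, 0.438]
wrist_force: [-0.7, -0.2, 0.0]
width: 0.0407
finger_force: 0.0
```

Emit:
{"api": "send_rows", "payload": {
  "rows": [
    [0,0,0,0,0,0],
    [0,0,0,0,0,0],
    [0,0,5,0,0,0],
    [0,0,15,0,0,0],
    [0,0,28,0,0,0],
    [0,0,32,0,0,0],
    [0,0,24,0,0,0],
    [0,0,8,0,0,0]
  ]
}}

```text
time: 8.95
tool_pos: [0.4578, -0.0654, 0.1715]
ee_rot: [3.138, -0.005, 0.438]
wrist_force: [0.7, 0.1, -3.2]
width: 0.0359
finger_force: 30.0
```

Emit:
{"api": "send_rows", "payload": {
  "rows": [
    [8,12,0,0,0,0],
    [15,24,0,0,0,0],
    [19,31,0,0,0,0],
    [19,31,0,0,0,0],
    [19,31,0,0,0,0],
    [19,31,0,0,0,0],
    [19,31,0,0,0,0],
    [19,31,0,0,0,0]
  ]
}}

```text
time: 9.62
tool_pos: [0.5927, 0.1585, 0.1649]
ee_rot: [-3.14, 0.004, 0.438]
wrist_force: [0.3, -0.8, -3.1]
width: 0.0354
finger_force: 30.0
```

Emit:
{"api": "send_rows", "payload": {
  "rows": [
    [18,28,0,0,0,0],
    [10,16,0,0,0,0],
    [5,8,0,0,0,0],
    [0,0,0,0,0,0],
    [0,0,0,0,0,0]
  ]
}}

```text
time: 10.03
tool_pos: [0.6253, 0.2081, 0.1658]
ee_rot: [3.141, 0.004, 0.438]
wrist_force: [-0.2, 0.2, -3.1]
width: 0.0354
finger_force: 30.0
```

Emit:
{"api": "send_rows", "payload": {
  "rows": [
    [0,0,-12,0,0,0],
    [0,0,-22,0,0,0],
    [0,0,-22,0,0,0],
    [0,0,-20,0,0,0],
    [0,0,-13,0,0,0],
    [0,0,-6,0,0,0],
    [0,0,-3,0,0,0],
    [0,0,0,0,0,0]
  ]
}}

```text
time: 10.7
tool_pos: [0.6261, 0.2083, 0.0694]
ee_rot: [3.141, 0.0, 0.437]
wrist_force: [-0.1, -0.1, -3.0]
width: 0.0355
finger_force: 30.0
```

Emit:
{"api": "send_rows", "payload": {
  "rows": [
    [0,0,-1,0,0,0],
    [0,0,-1,0,0,0],
    [0,0,-0.5,0,0,0],
    [0,0,0,0,0,0]
  ]
}}

```text
time: 11.03
tool_pos: [0.6266, 0.209, 0.0679]
ee_rot: [3.141, -0.001, 0.438]
wrist_force: [0.4, -0.2, -3.1]
width: 0.0353
finger_force: 30.0
```

Emit:
{"api": "send_rows", "payload": {
  "rows": [
    [0,0,-0.5,0,0,0],
    [0,0,-0.5,0,0,0],
    [0,0,0,0,0,0]
  ]
}}

```text
time: 11.28
tool_pos: [0.6266, 0.209, 0.0676]
ee_rot: [3.141, -0.002, 0.438]
wrist_force: [-1.2, -1.0, 2.1]
width: 0.0357
finger_force: 30.0
```

Emit:
{"api": "send_rows", "payload": {
  "rows": [
    [0,0,0,0,0,0],
    [0,0,0,0,0,0],
    [0,0,0,0,0,0],
    [0,0,6,0,0,0],
    [0,0,18,0,0,0],
    [0,0,30,0,0,0],
    [0,0,30,0,0,0],
    [-1,-14,20,0,0,0]
  ],
  "grip": 64
}}

```text
time: 11.95
tool_pos: [0.626, 0.197, 0.1736]
ee_rot: [-3.141, -0.005, 0.441]
wrist_force: [0.6, 0.4, 1.1]
width: 0.064
finger_force: 0.0
```

Emit:
{"api": "send_rows", "payload": {
  "rows": [
    [-2,-30,0,0,0,0],
    [-3,-38,0,0,0,0],
    [-3,-38,0,0,0,0],
    [-3,-38,0,0,0,0],
    [-3,-38,0,0,0,0],
    [-3,-38,0,0,0,0],
    [-3,-38,0,0,0,0],
    [-3,-38,0,0,0,0]
  ],
  "grip": 90
}}

```text
time: 12.62
tool_pos: [0.6019, -0.1029, 0.1707]
ee_rot: [3.141, -0.001, 0.438]
wrist_force: [0.3, 0.2, 0.8]
width: 0.0898
finger_force: 0.0
```

Emit:
{"api": "send_rows", "payload": {
  "rows": [
    [-3,-38,0,0,0,0],
    [-2,-30,0,0,0,0],
    [-0.5,-19,0,0,0,0],
    [0,-8,-10,0,0,0],
    [0,0,-10,0,0,0],
    [0,0,0,0,0,0],
    [0,0,0,0,0,0]
  ]
}}

```text
time: 13.2
tool_pos: [0.596, -0.1942, 0.1481]
ee_rot: [-3.138, 0.002, 0.439]
wrist_force: [-0.7, -0.0, -0.5]
width: 0.0896
finger_force: 0.0
```

Run:
```python
from h import *
from bench import sensors
np.set_printoptions(precision=4,suppress=True)
print(sensors.get_obs()["tool_pos"])
W=Cam("wrist"); im=optics.snapshot("wrist")
for a,c,_ in blobs(im,'blue',200): print('blue',a,c,W.plane([c],.082)[0])
T=Cam("top"); im=optics.snapshot("top"); cv2.imwrite("pics/t2.png",im[:,:,::-1])
for a,c,_ in blobs(im,'blue',30):
    if c[0]>100: print('top',a,c,T.plane([c],.09)[0])
```

```text
[ 0.596  -0.1942  0.1481]
blue 1029 [ 97.8426 123.8834] [ 0.611 -0.046  0.082]
blue 664 [285.2304 225.4608] [ 0.6   -0.195  0.082]
top 107 [170.4486 170.6822] [0.6243 0.208  0.09  ]
top 98 [297.5204 182.3265] [ 0.6043 -0.0421  0.09  ]
top 103 [192.7282 229.6408] [0.5086 0.1582 0.09  ]
```

View pics/t2.png

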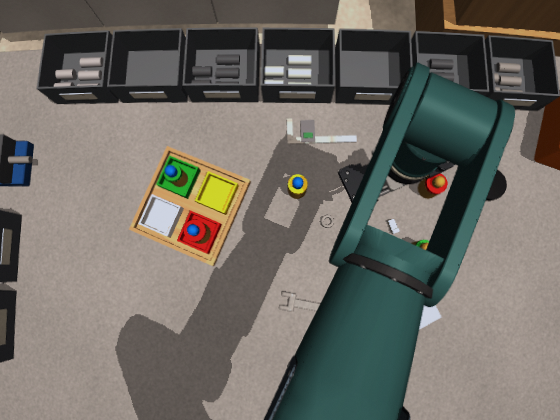

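The top view shows the red (193,230) and green (170,171) mandrels standing in their pockets, with measured centres within 2 mm. The gripper is over white, so I'll descend.

Emit:
{"api": "send_rows", "payload": {
  "rows": [
    [1,0,-20,0,0,0],
    [0,0,-22,0,0,0],
    [0,0,-22,0,0,0],
    [0,0,-18,0,0,0],
    [0,0,-9,0,0,0],
    [0,0,-4,0,0,0],
    [0,0,0,0,0,0],
    [0,0,0,0,0,0]
  ]
}}

```text
time: 13.97
tool_pos: [0.5986, -0.1961, 0.0563]
ee_rot: [3.14, -0.001, 0.438]
wrist_force: [0.2, -0.0, 0.6]
width: 0.0903
finger_force: 0.0
```

Emit:
{"api": "send_rows", "payload": {
  "rows": [
    [0,0,0,0,0,0],
    [0,0,0,0,0,0],
    [0,0,0,0,0,0],
    [0,0,0,0,0,0],
    [0,0,0,0,0,0],
    [0,0,0,0,0,0],
    [0,0,0,0,0,0],
    [0,0,0,0,0,0]
  ],
  "grip": 20
}}

```text
time: 14.63
tool_pos: [0.5976, -0.1962, 0.0549]
ee_rot: [3.142, 0.0, 0.438]
wrist_force: [-0.8, 0.2, 0.1]
width: 0.0408
finger_force: 0.0
```

Emit:
{"api": "send_rows", "payload": {
  "rows": [
    [0,0,0,0,0,0],
    [0,0,0,0,0,0],
    [0,0,0,0,0,0],
    [0,0,0,0,0,0]
  ]
}}

```text
time: 14.97
tool_pos: [0.5977, -0.1962, 0.0549]
ee_rot: [3.141, 0.0, 0.438]
wrist_force: [-0.2, -0.6, -0.6]
width: 0.0315
finger_force: 30.0
```

Emit:
{"api": "send_rows", "payload": {
  "rows": [
    [0,0,5,0,0,0],
    [0,0,15,0,0,0],
    [0,0,28,0,0,0],
    [0,0,32,0,0,0],
    [0,0,26,0,0,0],
    [0,0,8,0,0,0],
    [-2,12,0,0,0,0],
    [-3,25,0,0,0,0]
  ]
}}

```text
time: 15.63
tool_pos: [0.592, -0.1605, 0.1675]
ee_rot: [-3.142, 0.002, 0.434]
wrist_force: [-0.2, 1.1, -4.0]
width: 0.0315
finger_force: 30.0
```

Emit:
{"api": "send_rows", "payload": {
  "rows": [
    [-4,35,0,0,0,0],
    [-4,35,0,0,0,0],
    [-4,35,0,0,0,0],
    [-4,35,0,0,0,0],
    [-4,35,0,0,0,0],
    [-4,35,0,0,0,0],
    [-4,35,0,0,0,0],
    [-4,35,0,0,0,0]
  ]
}}

```text
time: 16.3
tool_pos: [0.5579, 0.1231, 0.1654]
ee_rot: [-3.139, 0.006, 0.438]
wrist_force: [0.8, 0.0, -4.2]
width: 0.0314
finger_force: 30.0
```

Emit:
{"api": "send_rows", "payload": {
  "rows": [
    [-5,35,0,0,0,0],
    [-5,35,0,0,0,0],
    [-4,30,0,0,0,0],
    [-2,15,0,0,0,0],
    [-1,7,0,0,0,0],
    [0,0,0,0,0,0],
    [0,0,0,0,0,0]
  ]
}}

```text
time: 16.88
tool_pos: [0.5426, 0.2423, 0.167]
ee_rot: [3.141, 0.004, 0.438]
wrist_force: [-0.0, 0.7, -4.0]
width: 0.0316
finger_force: 30.0
```

Emit:
{"api": "send_rows", "payload": {
  "rows": [
    [0,0,-12,0,0,0],
    [0,0,-22,0,0,0],
    [0,0,-22,0,0,0],
    [0,0,-21,0,0,0],
    [0,0,-13,0,0,0],
    [0,0,-7,0,0,0],
    [0,0,-3,0,0,0],
    [0,0,0,0,0,0]
  ]
}}

```text
time: 17.55
tool_pos: [0.5437, 0.2423, 0.0686]
ee_rot: [3.141, 0.001, 0.437]
wrist_force: [-0.2, -0.0, -3.7]
width: 0.0317
finger_force: 30.0
```

Emit:
{"api": "send_rows", "payload": {
  "rows": [
    [0,0,-1,0,0,0],
    [0,0,-1,0,0,0],
    [0,0,-0.5,0,0,0],
    [0,0,-0.5,0,0,0],
    [0,0,0,0,0,0]
  ]
}}

```text
time: 17.97
tool_pos: [0.5442, 0.2431, 0.067]
ee_rot: [3.141, -0.002, 0.438]
wrist_force: [0.6, -0.2, -2.0]
width: 0.031
finger_force: 30.0
```

Emit:
{"api": "send_rows", "payload": {
  "rows": [
    [0,0,-0.5,0,0,0],
    [0,0,0,0,0,0]
  ]
}}

```text
time: 18.13
tool_pos: [0.5443, 0.2432, 0.0669]
ee_rot: [3.141, -0.002, 0.438]
wrist_force: [-1.4, -0.7, 2.1]
width: 0.0317
finger_force: 30.0
```

Emit:
{"api": "send_rows", "payload": {
  "rows": [
    [0,0,0,0,0,0],
    [0,0,0,0,0,0],
    [0,0,0,0,0,0],
    [0,0,6,0,0,0],
    [0,0,18,0,0,0],
    [0,0,30,0,0,0],
    [0,0,30,0,0,0],
    [3,-14,20,0,0,0]
  ],
  "grip": 60
}}

```text
time: 18.8
tool_pos: [0.5471, 0.2309, 0.1731]
ee_rot: [-3.141, -0.004, 0.44]
wrist_force: [0.9, 0.2, -1.0]
width: 0.0598
finger_force: 0.0
```

Emit:
{"api": "send_rows", "payload": {
  "rows": [
    [7,-31,0,0,0,0],
    [8,-36,0,0,0,0],
    [8,-36,0,0,0,0],
    [8,-36,0,0,0,0],
    [8,-36,0,0,0,0],
    [8,-36,0,0,0,0],
    [7,-32,0,0,0,0],
    [5,-20,0,0,0,0]
  ],
  "grip": 90
}}

```text
time: 19.47
tool_pos: [0.606, -0.0377, 0.17]
ee_rot: [3.14, -0.0, 0.435]
wrist_force: [0.7, 0.6, -0.2]
width: 0.0899
finger_force: 0.0
```

Emit:
{"api": "send_rows", "payload": {
  "rows": [
    [2,-8,-10,0,0,0],
    [0,0,-20,0,0,0],
    [0,0,-22,0,0,0],
    [0,0,-22,0,0,0],
    [0,0,-22,0,0,0],
    [0,0,-14,0,0,0],
    [0,0,-4,0,0,0],
    [0,0,0,0,0,0]
  ]
}}

```text
time: 20.13
tool_pos: [0.6063, -0.041, 0.0534]
ee_rot: [-3.139, 0.003, 0.439]
wrist_force: [0.2, 0.0, -0.2]
width: 0.0897
finger_force: 0.0
```

Emit:
{"api": "send_rows", "payload": {
  "rows": [
    [0,0,0,0,0,0],
    [0,0,0,0,0,0],
    [0,0,0,0,0,0],
    [0,0,0,0,0,0],
    [0,0,0,0,0,0],
    [0,0,0,0,0,0],
    [0,0,0,0,0,0],
    [0,0,0,0,0,0]
  ],
  "grip": 28
}}

```text
time: 20.8
tool_pos: [0.6078, -0.0424, 0.0556]
ee_rot: [3.141, -0.0, 0.438]
wrist_force: [1.0, -2.3, 1.2]
width: 0.04
finger_force: 0.9
```

Emit:
{"api": "send_rows", "payload": {
  "rows": [
    [0,0,0,0,0,0],
    [0,0,0,0,0,0],
    [0,0,0,0,0,0]
  ]
}}

```text
time: 21.05
tool_pos: [0.6079, -0.0425, 0.0557]
ee_rot: [3.141, -0.0, 0.438]
wrist_force: [0.8, -0.8, 0.5]
width: 0.0392
finger_force: 30.0
```

Emit:
{"api": "send_rows", "payload": {
  "rows": [
    [0,0,5,0,0,0],
    [0,0,15,0,0,0],
    [0,0,28,0,0,0],
    [0,0,32,0,0,0],
    [0,0,24,0,0,0],
    [0,0,8,0,0,0],
    [-1,12,0,0,0,0],
    [-2,24,0,0,0,0]
  ]
}}

```text
time: 21.72
tool_pos: [0.6042, -0.0073, 0.1662]
ee_rot: [3.142, 0.002, 0.434]
wrist_force: [-0.1, 0.3, -3.6]
width: 0.0393
finger_force: 30.0
```

Emit:
{"api": "send_rows", "payload": {
  "rows": [
    [-3,33,0,0,0,0],
    [-3,33,0,0,0,0],
    [-2,33,0,0,0,0],
    [-2,20,0,0,0,0],
    [-1,10,0,0,0,0],
    [0,3,0,0,0,0],
    [0,0,0,0,0,0],
    [0,0,0,0,0,0]
  ]
}}

```text
time: 22.38
tool_pos: [0.5934, 0.1249, 0.1664]
ee_rot: [3.141, 0.002, 0.437]
wrist_force: [0.6, -0.7, -2.9]
width: 0.0398
finger_force: 30.0
```

Emit:
{"api": "send_rows", "payload": {
  "rows": [
    [0,0,-12,0,0,0],
    [0,0,-22,0,0,0],
    [0,0,-22,0,0,0],
    [0,0,-20,0,0,0],
    [0,0,-13,0,0,0],
    [0,0,-6,0,0,0],
    [0,0,-3,0,0,0],
    [0,0,0,0,0,0]
  ]
}}

```text
time: 23.05
tool_pos: [0.5938, 0.1254, 0.0693]
ee_rot: [3.142, 0.0, 0.437]
wrist_force: [0.5, -0.1, -2.3]
width: 0.0397
finger_force: 30.0
```

Emit:
{"api": "send_rows", "payload": {
  "rows": [
    [0,0,-1,0,0,0],
    [0,0,-1,0,0,0],
    [0,0,-0.5,0,0,0],
    [0,0,-0.5,0,0,0],
    [0,0,0,0,0,0]
  ]
}}

```text
time: 23.47
tool_pos: [0.5943, 0.126, 0.0677]
ee_rot: [3.141, -0.002, 0.438]
wrist_force: [-0.2, 0.9, 0.1]
width: 0.0395
finger_force: 30.0
```

Emit:
{"api": "send_rows", "payload": {
  "rows": [
    [0,0,-0.5,0,0,0],
    [0,0,0,0,0,0]
  ]
}}

```text
time: 23.63
tool_pos: [0.5944, 0.126, 0.0676]
ee_rot: [3.141, -0.002, 0.438]
wrist_force: [-1.6, -0.5, 5.0]
width: 0.0394
finger_force: 30.0
```

Emit:
{"api": "send_rows", "payload": {
  "rows": [
    [0,0,0,0,0,0],
    [0,0,0,0,0,0],
    [0,0,0,0,0,0],
    [0,0,6,0,0,0],
    [0,0,18,0,0,0],
    [0,0,30,0,0,0],
    [0,0,30,0,0,0],
    [0,0,30,0,0,0]
  ],
  "grip": 66
}}

```text
time: 24.3
tool_pos: [0.5933, 0.1258, 0.1811]
ee_rot: [-3.141, 0.001, 0.438]
wrist_force: [0.7, -0.3, 0.0]
width: 0.0661
finger_force: 0.0
```

Emit:
{"api": "send_rows", "payload": {
  "rows": [
    [-20,-25,10,0,0,0],
    [-20,-30,10,0,0,0],
    [-20,-30,0,0,0,0],
    [-20,-30,0,0,0,0],
    [-20,-30,0,0,0,0],
    [-20,-30,0,0,0,0],
    [-20,-30,0,0,0,0],
    [-10,-15,0,0,0,0]
  ]
}}

```text
time: 24.97
tool_pos: [0.4417, -0.0966, 0.2005]
ee_rot: [3.14, 0.001, 0.435]
wrist_force: [0.1, 0.1, 0.2]
width: 0.0663
finger_force: 0.0
```

Emit:
{"api": "send_rows", "payload": {
  "rows": [
    [-20,-30,0,0,0,0],
    [-20,-30,0,0,0,0],
    [-20,-30,0,0,0,0],
    [-10,-15,0,0,0,0],
    [0,0,0,0,0,0],
    [0,0,0,0,0,0]
  ]
}}

```text
time: 25.47
tool_pos: [0.3735, -0.1996, 0.2004]
ee_rot: [3.141, -0.001, 0.435]
wrist_force: [0.2, -1.2, 1.0]
width: 0.066
finger_force: 0.0
```

Run:
```python
from h import *
np.set_printoptions(precision=4,suppress=True)
T,S=Cam("top"),Cam("scene"); im=optics.snapshot("top"); s=optics.snapshot("scene")
cv2.imwrite("pics/t3.png",cv2.resize(im[130:290,110:470,::-1],None,fx=2.2,fy=2.2)); cv2.imwrite("pics/s3.png",s[:,:,::-1])
A=[c for a,c,_ in blobs(im,'blue',30) if c[0]>100]; B=[c for a,c,_ in blobs(s,'blue',30)if 130<c[1]<300]
for c in A:
    print(c,T.plane([c],.094)[0],min((tri(T,[c],S,[b])[0] for b in B),key=lambda X:abs(X[2]-.087)))
```

```text
[170.4486 170.6822] [0.6234 0.2069 0.094 ] [0.6252 0.2094 0.0858]
[211.0404 186.8586] [0.5921 0.1252 0.094 ] [0.5936 0.1267 0.0861]
[151.1478 211.8696] [0.5413 0.2408 0.094 ] [0.5423 0.2437 0.086 ]
[192.7212 229.6923] [0.5081 0.1574 0.094 ] [0.5088 0.1593 0.0863]
```

View pics/t3.png

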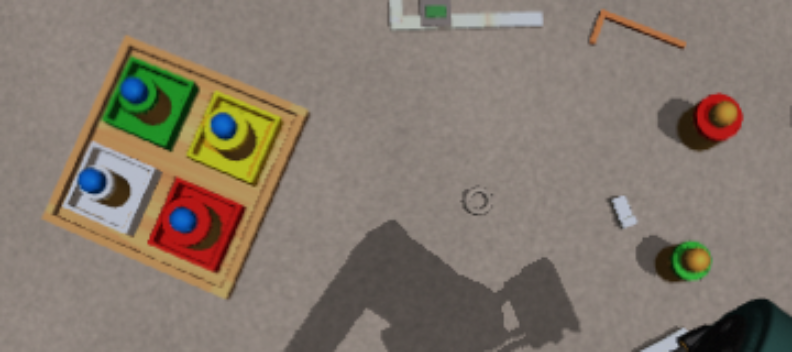

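View pics/s3.png

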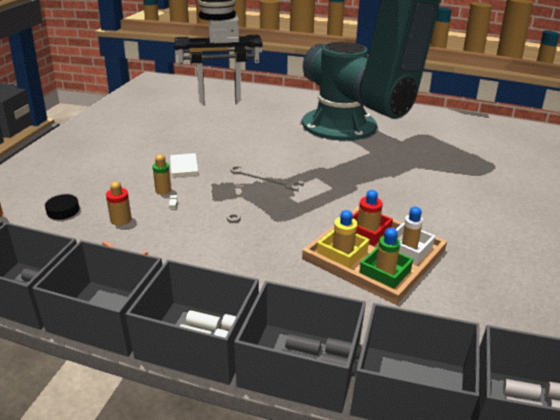

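All four mandrels stand in the pockets of their own colour. Measured nose heights are 86 mm, 12 mm above the bench values, so each foot is on the pocket floor. The worn mandrels are untouched at (437,183) and (424,248) in top-image pixels, and the arm is clear.

```bash
python3 -c "
from bench import ticket
print(ticket.close_job())"
```

```text
the job is handed in; nothing more can be done
None
```

All four blue-nosed mandrels stand in the pockets that match their bands, the two worn ones were left where they stood, and I handed the job in at about 26 s on the robot's clock; no verdict came back.

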